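# Exchange the specimen cup behind the reagent vials

## Task

Bring the yellow-lidded specimen cup, which stands in the white station behind two reagent vials, to the balance: first stand both vials (amber collar and blue collar) upright in the clear tray, then take the yellow cup out and set it on the middle of the balance's pan, then stand the white-lidded cup that waits nearby on the worktop in the nest it left, and last put each vial back on the place on the station's step where it stood at the start. Everything ends upright and let go; tip nothing over, and leave the brown dropper bottle and the conical flask where they are.

Things in the scene. Friction and masses are not known exactly. Their poses are not given: they have to be found in the camera images.
- vial_amber: loose upright reagent vial: white cylinder, amber collar, black cap, 23 mm diameter, 107 mm high, 32 g; origin at the centre of its underside, z up. Starts on one of the two places on the station's step (sides change: note them). Grip near the top with the fingers in front and behind (along the station's x), tips 75 mm or more above the worktop: only 15 mm between the pair, cup lid 12 mm behind.
- vial_blue: loose reagent vial, the same shape and size as the amber one but with a bright blue collar; origin at the centre of its underside, z up. Starts on the other place on the step.
- cup_yellow: loose screw-cap specimen cup, yellow lid, 64 mm high; body 45 mm in diameter, lid 51 mm in diameter from 51 mm up to the top; about 30 g; origin at the centre of its underside, z up. Starts in the station's nest behind the vials; there it can only be gripped by the lid with the fingers in front and behind (along the station's x), once the vials are gone.
- cup_white: loose specimen cup, the same shape and size as the yellow one but with a white lid; origin at the centre of its underside, z up. Starts upright on the worktop between the fixed things; grip the lid.
- station: fixed white holder (sizes in mm). Origin on the worktop under the nest's centre; x away from the robot, z up; yaw up to 0.2. Nest: floor (blue disc) 4 mm up; side walls 5 mm thick, 66 high, inner faces y = +-33, x -28 to 28; lip 20 high at x = 32. Front step: 20 high, x -74 to -32, y +-42; two grey round marks, where the vials start (within 3), at x = -51, y = +19 and -19.
- tray: fixed clear open tray, 114 x 134 mm outside (x, y), 34 mm high, walls 4 mm, floor 3 mm above the worktop (the side area for the vials); origin at the centre of its underside; turned up to 0.2 rad. Each vial must stand with its axis at least 7 mm inside the inner walls.
- balance: fixed low grey bench balance, case 150 x 118 mm, 33 mm high, x from -95 to 55 mm, display towards -x; turned up to 0.2 rad. Origin on the worktop under the centre of its round steel pan, 92 mm in diameter, whose top is 42 mm above the worktop and does not move.
- dropper: loose bystander: brown glass dropper bottle with black bulb, 33 mm diameter, 102 mm high, upright on the worktop; origin at the centre of its underside. Leave it.
- flask: loose bystander: clear conical flask, 64 mm diameter, 103 mm high, on the worktop at the back; origin at the centre of its underside. Leave it.
Not all that is in view belongs to the job. Of the things that look like the cup_yellow, take the one that is nearest to the robot's base at the start.

How it is judged:
By the outcome, as a careful person would: the job done as asked, in the order asked, and still so for the second after the job is handed in, with the robot touching nothing.
It also fails if it takes over 141 s, if anything falls off the work surface, if the arm or the gripper's body presses on something with over 40 N, if the wrist force passes 120 N, or if a joint passes its speed limit or range.

## Robot

A 6-joint arm with a two-finger parallel gripper is mounted at the origin on a cart in front of the work surface, level with it; the furniture and walls round the work are solid. World frame = base frame: x ahead of the robot, y to its left, z up, the work surface at z = 0. Lengths are in m, angles in rad, forces in N, time in s.
With the tool pointing down it reaches from about 0.35 to 1 m from the base axis. Payload 7.1 kg.
Tool frame: the origin (TCP) lies midway between the tips of the shut fingers; the grasp point (between the pads) lies 19 mm behind it; z points along the fingers, y is the line along which they close (so a half turn about z gives the same grasp; the last joint's range is limited). The gripper opens to 85 mm and grips with 20 to 120 N. Pads are 22 mm wide; open, the fingers measure 114 mm over their backs; the gripper's body (76 mm by 85 mm) begins 54 mm behind the grasp point. The pads swing forward as they close: fully open they stand 13 mm farther back than shut.
Start: joints at [-1.282, 0.423, 1.63, -0, 1.089, -0.019], TCP at [0.189, -0.596, 0.231] pointing down, gripper open.
Joint ranges: [-3, 3], [-0.9, 2.11], [0.09, 2.58], [-1.31, 4.45], [0.11, 2.69], [-2.54, 2.54]. Speed limits (rad/s): [2.39, 2.39, 3.01, 3.14, 3.14, 3.14].

## Interface

Orientations are given as a unit quaternion [x, y, z, w].
In Python, from station import sensors, eyes, workorder gives the robot as it stands.
- The arm moves only by the tool play_rows, never from a script. Its argument "deltas" is a list of rows, each an object with "translation": the shift along the tool's x, y, z normalised to -1 to 1, where 1 is 0.04 m, a list of three; "turn": the turn about the tool's z normalised to -1 to 1, where 1 is 5 degrees. In form: [{"translation": [dx, dy, dz], "turn": turn}, ...]. A call has 1 to 20 rows; each row shifts and turns the commanded pose from where the row before left it, along the tool's axes as they then stand; what a row does not reach is not made up. A row lasts 1/12 s, in which the tool goes at most 41.7 mm and 7.16 degrees, less where a joint would pass 70% of its speed; a pose out of reach is approached as far as the arm can. A call with a number of a shift or a turn outside -1 to 1 is refused whole. A call with a gripper value outside its range is refused whole. "grip" is the opening, from 0 (shut) to 1 (fully open), set as the call begins (left out, the last holds). The fingers move at their own pace and stop on an object; the grip force is fixed at half the most. Time passes only in rows, so rows that do not move let the fingers close. It gives the time, the measured TCP pose, the force, the opening and the grip force at its end, in the units of the state.
- sensors.read_state(): the state, without advancing time (a new reading comes with each control period).
- eyes.get_image(name): name is "scene" or "top" or "wrist"; returns (picture, depth): 480x640x3 uint8, red, green, blue; 480x640 float32, m along the optical axis (not along the pixel's ray), 0 where there is no reading.
- eyes.get_calibration(name): a dict with "fovy" (degrees; the focal length in pixels is half the picture's height over the tangent of half this angle, whatever the lens; pixels are square), "cx", "cy" (the principal point, pixels), "position" and "orientation" of the camera in the world. Camera axes: x right, y up, looking along -z (the intrinsics and any distortion apply to the point x, -y, -z); pixel columns grow to the right and rows downward; lengths in m; the calibration is good to about 2 mm. A picture is of the moment at which its call begins: read the wrist's pose just before it. get_calibration takes no time and is no camera call; for the wrist camera it gives the pose at the moment of the call.
- workorder.sign_off(): hands the job in; it is judged then, once.
The state is a dict: "time_s": time; "qpos": joint angles; "qvel": joint speeds; "tau": joint torques, N m; "eef_pos": TCP position; "eef_rot": TCP orientation; "force": force on the tool from outside, world axes, zero at the start; "wrist_torque": the same for the moment, N m; "finger_gap": finger opening in m; "gripper_force": force on a finger pad.
Only numpy, scipy, OpenCV 4.12 (cv2) and the standard library are available. Lean on these libraries where they do the work, as an engineer would, in place of code of your own. Each camera call takes 0.05 s, during which the arm holds its last target. There are 200 camera calls.

## Working session

There is one attempt and no reset: what is moved stays moved. The work goes in short steps, Python scripts to look and compute and a tool call to move; the robot and the scene stay as the last step left them, time stands still between calls to the robot, and variables do not carry over. Pictures are saved under pics/ and viewed, at most 14 in all, crops included, and the job is handed in when it is done.

Besides the shell and the picture viewer there is one more tool, called after "Call:" as name(argument=value, ...) on one line, values as JSON. play_rows: Moves the arm, as the interface text tells. Scaled input: -1 to 1 covers 0.04 m each way for a shift and 5 degrees each way for a turn. Its arguments: {"type":"object","properties":{"deltas":{"type":"array"},"grip":{"type":"number"}},"required":["deltas"]}

```bash
ls; mkdir -p pics; python3 - <<'E'
from station import sensors, eyes
import cv2,numpy as np
s=sensors.read_state(); print(s['time_s'],s['eef_pos'],s['eef_rot'],s['finger_gap'])
for n in ['scene','top']:
    c=eyes.get_calibration(n); print(n,c)
    p,d=eyes.get_image(n); cv2.imwrite(f'pics/{n}0.png',p[:,:,::-1]); np.savez(f'{n}0.npz',p=p,d=d)
print(eyes.get_calibration('wrist'))
E
```

```text
pics
0.0 [ 0.18923657 -0.59505824  0.23051703] [ 9.88175273e-01  1.53326430e-01 -1.08380768e-04 -7.89388591e-04] 0.08554376322896333
scene {'fovy': 50.1562522193413, 'cx': 323.8442402260561, 'cy': 242.43658076920028, 'position': array([-0.24733855,  0.41517467,  0.75273415]), 'orientation': array([-0.23120461,  0.37748855,  0.75423238, -0.48495395])}
top {'fovy': 47.85336710662984, 'cx': 317.93442202040916, 'cy': 235.5891922762392, 'position': array([0.49418778, 0.02393542, 1.40613982]), 'orientation': array([-0.02212889,  0.01827944,  0.71193599, -0.70165756])}
{'fovy': 65.62100106285934, 'cx': 316.8275699310608, 'cy': 239.19446517801708, 'position': array([ 0.25534765, -0.5746026 ,  0.37497864]), 'orientation': array([-0.11061952,  0.08178519, -0.58473721,  0.79947288])}
```

View pics/top0.png

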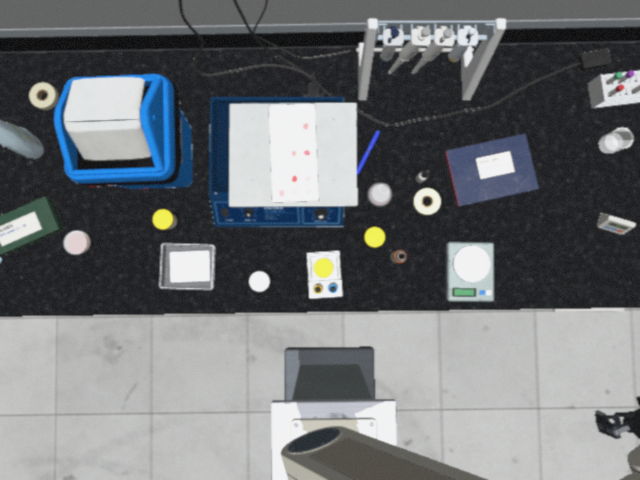

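View pics/scene0.png

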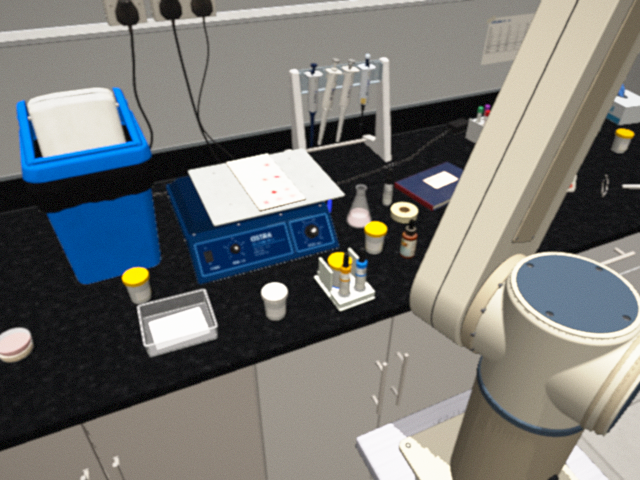

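Top view: station at about (324,274), with amber at (318,288) on the left/+y and blue at (333,288). The tray is at (187,267), the white cup at (259,281), the balance pan at (472,264), the dropper at (399,256) and the flask at (380,194). I'll enlarge for precise pixels.

```bash
cat > h.py <<'E'
import numpy as np,cv2
from scipy.spatial.transform import Rotation as R
def ray(c,u,v):
    f=240/np.tan(np.radians(c['fovy']/2))
    return R.from_quat(c['orientation']).apply([(u-c['cx'])/f,-(v-c['cy'])/f,-1.])
def atz(c,u,v,z):
    r=ray(c,u,v); p=np.array(c['position']); return p+r*(z-p[2])/r[2]
def atd(c,u,v,d): return np.array(c['position'])+ray(c,u,v)*d
def cloud(c,d):
    f=240/np.tan(np.radians(c['fovy']/2))
    v,u=np.mgrid[0:480,0:640]
    q=np.stack([(u-c['cx'])/f*d,-(v-c['cy'])/f*d,-d],-1).reshape(-1,3)
    return (R.from_quat(c['orientation']).apply(q)+c['position']).reshape(480,640,3)
E
python3 - <<'E'
from h import *
from station import eyes
c=eyes.get_calibration('top'); z=np.load('top0.npz'); p,d=z['p'],z['d']
P=cloud(c,d)
for n,u,v in [('amb',318,288),('blu',333,288),('ylid',323,267),('wlid',259,281),('pan',472,264),('drop',399,256),('flask',380,194),('y2',375,237),('tray',187,267),('table',290,290),('trayc1',161,245),('trayc2',213,288),('machine',270,215)]:
    print(n,P[v,u].round(4))
def crop(x0,y0,w,h,k,n):
    cv2.imwrite(n,cv2.resize(p[y0:y0+h,x0:x0+w,::-1],None,fx=k,fy=k,interpolation=cv2.INTER_CUBIC))
crop(150,235,200,75,4,'pics/c1.png')
crop(295,225,200,85,4,'pics/c2.png')
E
```

```text
amb [0.4436 0.032  0.1225]
blu [ 0.4433 -0.0033  0.1278]
ylid [0.4929 0.0193 0.0717]
wlid [0.4605 0.1787 0.0589]
pan [ 0.495  -0.3555  0.0418]
drop [ 0.5169 -0.1648  0.0963]
flask [ 0.6707 -0.124   0.0787]
y2 [ 0.5658 -0.1116  0.0576]
tray [ 0.498   0.3733 -0.0034]
table [ 0.4345  0.1055 -0.0028]
trayc1 [0.5547 0.4305 0.033 ]
trayc2 [ 0.4426  0.3053 -0.0013]
machine [0.626  0.1512 0.0448]
```

View pics/c1.png

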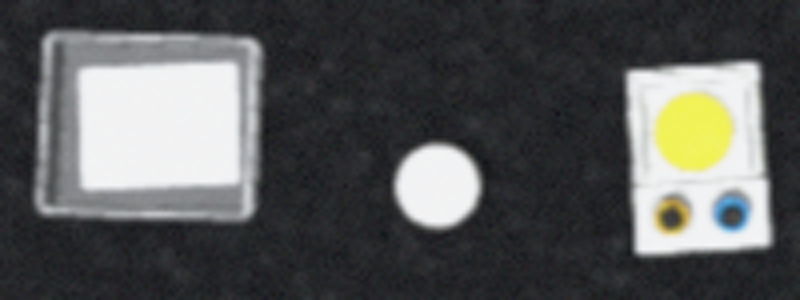

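View pics/c2.png

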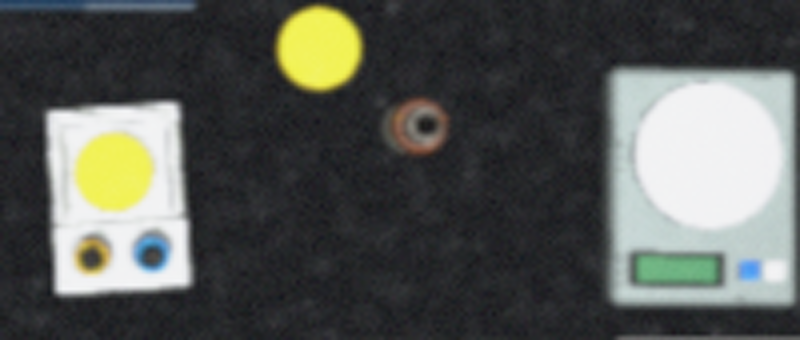

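```bash
python3 - <<'E'
from h import *
from station import eyes
c=eyes.get_calibration('top')
def px(x0,y0,X,Y): return x0+(X+.5)/4-.5,y0+(Y+.5)/4-.5
a=(150,235);b=(295,225)
def q(n,o,X,Y,z): 
    r=atz(c,*px(*o,X,Y),z); print(n,r.round(4)); return r
q('amber',b,91.5,258,.127);q('blue',b,151,255,.127);q('ylid',b,114,171.5,.068);q('wlid',a,438,186,.064)
q('ylid',a,694,131,.068);q('amber',a,671,215,.127);q('blue',a,733,213,.127)
q('pan',b,710,155,.042)
q('drop',b,427,125,.102);q('y2',b,319,48,.064)
L=q('stfl',b,57,295,.02);Rr=q('stfr',b,191,286,.02);d=L-Rr;print('len',np.hypot(*d[:2]),'yaw',np.arctan2(-d[0],d[1]))
L=q('wall backL',b,46,110,.066);Rr=q('wall backR',b,180,103,.066);d=L-Rr;print('len',np.hypot(*d[:2]),'yaw',np.arctan2(-d[0],d[1]))
t=[q('t',a,*k,.034) for k in [(45,33),(262,40),(252,219),(37,214)]]
print('tray',np.mean(t,0),[np.hypot(*(t[i]-t[i-1])[:2]) for i in range(4)])
k=[q('bal',b,*k,.033) for k in [(610,70),(794,72),(794,305),(613,303)]]
E
```

```text
amber [0.4412 0.0332 0.127 ]
blue [ 0.4424 -0.0018  0.127 ]
ylid [0.4917 0.019  0.068 ]
wlid [0.4603 0.1779 0.064 ]
ylid [0.492 0.019 0.068]
amber [0.4429 0.0335 0.127 ]
blue [ 0.4436 -0.003   0.127 ]
pan [ 0.4966 -0.3559  0.042 ]
drop [ 0.517  -0.1697  0.102 ]
y2 [ 0.5664 -0.1094  0.064 ]
stfl [0.4135 0.0563 0.02  ]
stfr [ 0.418  -0.0292  0.02  ]
len 0.08561654223492038 yaw 0.05269417503772647
wall backL [0.5303 0.0605 0.066 ]
wall backR [ 0.5334 -0.0225  0.066 ]
len 0.08310518785845578 yaw 0.0376513945587351
t [0.5601 0.4305 0.034 ]
t [0.5536 0.2924 0.034 ]
t [0.4404 0.2991 0.034 ]
t [0.4455 0.4353 0.034 ]
tray [0.49989069 0.36435678 0.034     ] [np.float64(0.11467939578224375), np.float64(0.13825050385211585), np.float64(0.11338167456387985), np.float64(0.13628078648142794)]
bal [ 0.5514 -0.2967  0.033 ]
bal [ 0.5484 -0.4131  0.033 ]
bal [ 0.4015 -0.4083  0.033 ]
bal [ 0.4044 -0.2945  0.033 ]
```

Crops: amber cap at crop px (91,258), blue at (151,255), yellow lid at (114,171), white lid at (438,186) and pan at (710,155). The sizes agree with those given: tray 114x137, step width 86, vial spacing 36. Station yaw is about 0.045. Next I turn the tool to the station yaw and go above it.

Call:
play_rows(deltas=[{"translation": [0,0,-0.1],"turn": -1},{"translation": [0,0,-0.1],"turn": -1},{"translation": [0,0,-0.1],"turn": -1},{"translation": [0,0,-0.1],"turn": -1},{"translation": [0,0,-0.1],"turn": -1},{"translation": [0,0,-0.1],"turn": -1},{"translation": [0,0,-0.1],"turn": -1},{"translation": [0,0,-0.1],"turn": -1},{"translation": [0,0,-0.1],"turn": -1},{"translation": [0,0,-0.1],"turn": -1},{"translation": [0,0,-0.1],"turn": -1},{"translation": [0,0,-0.1],"turn": -1},{"translation": [0,0,-0.1],"turn": -1},{"translation": [0,0,0],"turn": -1},{"translation": [0,0,0],"turn": -1}], grip=1)

```text
time_s: 1.35
eef_pos: [0.1894, -0.5955, 0.2832]
eef_rot: [0.689, 0.725, 0.0, -0.0]
force: [-0.6, 1.1, -0.4]
finger_gap: 0.0855
gripper_force: 0.0
```

Call:
play_rows(deltas=[{"translation": [0.88,0.436,0],"turn": 0},{"translation": [0.88,0.436,0],"turn": 0},{"translation": [0.88,0.436,0],"turn": 0},{"translation": [0.88,0.436,0],"turn": 0},{"translation": [0.88,0.436,0],"turn": 0},{"translation": [0.88,0.436,0],"turn": 0},{"translation": [0.88,0.436,0],"turn": 0},{"translation": [0.88,0.436,0],"turn": 0},{"translation": [0.88,0.436,0],"turn": 0},{"translation": [0.88,0.436,0],"turn": 0},{"translation": [0.88,0.436,0],"turn": 0},{"translation": [0.88,0.436,0],"turn": 0},{"translation": [0.88,0.436,0],"turn": 0},{"translation": [0.88,0.436,0],"turn": 0},{"translation": [0.88,0.436,0],"turn": 0},{"translation": [0.88,0.436,0],"turn": 0},{"translation": [0,0,0],"turn": 0},{"translation": [0,0,0],"turn": 0},{"translation": [0,0,0],"turn": 0}])

```text
time_s: 2.93
eef_pos: [0.4417, -0.0201, 0.2829]
eef_rot: [0.69, 0.724, -0.0, -0.0]
force: [-0.8, -0.4, -0.2]
finger_gap: 0.0855
gripper_force: 0.0
```

```bash
cat >> h.py <<'E'
def go(s,t):
    "shift to target t in tool axes, in move units"
    return (R.from_quat(s['eef_rot']).inv().apply(np.array(t)-s['eef_pos'])/.04).round(3)
def psi(s):
    x=R.from_quat(s['eef_rot']).as_matrix()[:,0]; return np.arctan2(x[1],x[0])
E
python3 - <<'E'
from h import *
from station import sensors, eyes
s=sensors.read_state(); print(s['time_s'],s['eef_pos'],R.from_quat(s['eef_rot']).as_matrix().round(3),psi(s),s['qpos'].round(2) if hasattr(s['qpos'],'round') else s['qpos'])
c=eyes.get_calibration('wrist');p,d=eyes.get_image('wrist'); cv2.imwrite('pics/w0.png',p[:,:,::-1]); np.savez('w0.npz',p=p,d=d,**c); print(c['position'])
E
```

```text
2.9333 [ 0.4417444  -0.02010704  0.28294913] [[-0.047  0.999 -0.001]
 [ 0.999  0.047 -0.   ]
 [-0.    -0.001 -1.   ]] 1.6179898104806372 [-0.07  0.08  1.96 -0.    1.1  -0.12]
[0.43875126 0.04882508 0.42730573]
```

View pics/w0.png

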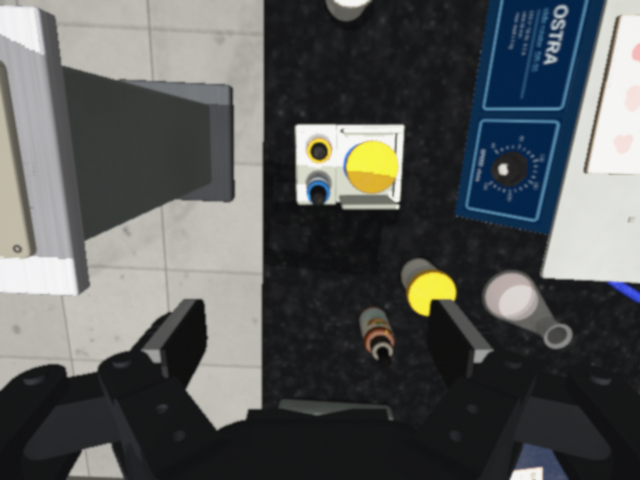

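The wrist view shows the station at (350,167) with amber at (319,151), blue at (318,192) and the lid at (371,166). I'll enlarge it.

```bash
python3 - <<'E'
import numpy as np,cv2
z=np.load('w0.npz'); p=z['p']
cv2.imwrite('pics/w0c.png',cv2.resize(p[115:220,285:415,::-1],None,fx=5,fy=5,interpolation=cv2.INTER_CUBIC))
E
```

```text
(no output)
```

View pics/w0c.png

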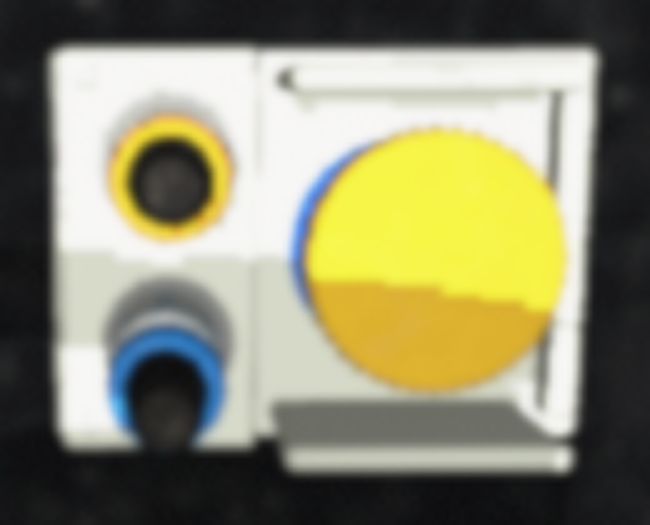

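```bash
python3 - <<'E'
from h import *
c=np.load('w0.npz')
def q(n,X,Y,z): 
    r=atz(c,285+(X+.5)/5-.5,115+(Y+.5)/5-.5,z); print(n,r.round(4)); return r
q('amber',171,181,.127);q('blue',165,410,.127);q('lid',435,259,.068)
L=q('fl',52,50,.02);r=q('fr',65,445,.02);d=L-r;print(np.hypot(*d[:2]),np.arctan2(-d[0],d[1]),(L+r)/2)
P=cloud(c,c['d'])
for u,v in [(319,151),(318,197),(375,160),(300,130)]: print(P[v,u].round(4))
E
```

```text
amber [0.4407 0.0359 0.127 ]
blue [ 4.415e-01 -4.000e-04  1.270e-01]
lid [0.4919 0.0213 0.068 ]
fl [0.4152 0.0567 0.02  ]
fr [ 0.4207 -0.0267  0.02  ]
0.08364384031185065 0.06546591205942186 [0.41796798 0.014995   0.02      ]
[0.4409 0.0358 0.1279]
[ 0.4418 -0.0007  0.1271]
[0.4942 0.0275 0.0707]
[0.4208 0.0515 0.0226]
```

Call:
play_rows(deltas=[{"translation": [0.685,0.03,0],"turn": 0},{"translation": [0.685,0.03,0],"turn": 0},{"translation": [0,0,0.6],"turn": 0},{"translation": [0,0,0.6],"turn": 0},{"translation": [0,0,0.6],"turn": 0},{"translation": [0,0,0.6],"turn": 0},{"translation": [0,0,0.6],"turn": 0},{"translation": [0,0,0.6],"turn": 0},{"translation": [0,0,0.6],"turn": 0},{"translation": [0,0,0.5],"turn": 0},{"translation": [0,0,0.25],"turn": 0},{"translation": [0,0,0],"turn": 0},{"translation": [0,0,0],"turn": 0}])

```text
time_s: 4.07
eef_pos: [0.442, 0.0338, 0.0854]
eef_rot: [0.691, 0.723, -0.0, -0.0]
force: [0.6, 0.0, 0.7]
finger_gap: 0.0854
gripper_force: 0.0
```

Call:
play_rows(deltas=[{"translation": [0,0,0],"turn": 0},{"translation": [0,0,0],"turn": 0},{"translation": [0,0,0],"turn": 0},{"translation": [0,0,0],"turn": 0},{"translation": [0,0,0],"turn": 0},{"translation": [0,0,0],"turn": 0},{"translation": [0,0,0],"turn": 0},{"translation": [0,0,0],"turn": 0},{"translation": [0,0,0],"turn": 0},{"translation": [0,0,0],"turn": 0},{"translation": [0,0,0],"turn": 0},{"translation": [0,0,0],"turn": 0}], grip=0)

```text
time_s: 5.07
eef_pos: [0.4424, 0.0348, 0.0857]
eef_rot: [0.691, 0.723, 0.0, 0.0]
force: [-1.4, -0.6, 6.7]
finger_gap: 0.0213
gripper_force: 58.9
```

Call:
play_rows(deltas=[{"translation": [0,0,-0.3],"turn": 0},{"translation": [0,0,-0.6],"turn": 0},{"translation": [0,0,-0.6],"turn": 0},{"translation": [0,0,-0.6],"turn": 0},{"translation": [0,0,-0.6],"turn": 0},{"translation": [0,0,-0.3],"turn": 0},{"translation": [0,0,0],"turn": 0}])

```text
time_s: 5.65
eef_pos: [0.4437, 0.0348, 0.2078]
eef_rot: [0.691, 0.723, 0.002, 0.002]
force: [0.9, 0.0, -1.3]
finger_gap: 0.0209
gripper_force: 58.8
```

Call:
play_rows(deltas=[{"translation": [0.3,0.06,0],"turn": 0},{"translation": [0.6,0.13,0],"turn": 0},{"translation": [0.65,0.137,0],"turn": 0},{"translation": [0.65,0.137,0],"turn": 0},{"translation": [0.65,0.137,0],"turn": 0},{"translation": [0.65,0.137,0],"turn": 0},{"translation": [0.65,0.137,0],"turn": 0},{"translation": [0.65,0.137,0],"turn": 0},{"translation": [0.65,0.137,0],"turn": 0},{"translation": [0.65,0.137,0],"turn": 0},{"translation": [0.65,0.137,0],"turn": 0},{"translation": [0.65,0.137,0],"turn": 0},{"translation": [0.65,0.137,0],"turn": 0},{"translation": [0.5,0.1,0],"turn": 0},{"translation": [0.3,0.07,0],"turn": 0},{"translation": [0,0,0],"turn": 0},{"translation": [0,0,0],"turn": 0},{"translation": [0,0,0],"turn": 0}])

```text
time_s: 7.15
eef_pos: [0.4999, 0.3905, 0.2044]
eef_rot: [0.691, 0.723, -0.001, -0.0]
force: [-0.2, -0.4, -0.2]
finger_gap: 0.021
gripper_force: 58.8
```

```bash
python3 - <<'E'
from h import *
from station import sensors, eyes
s=sensors.read_state(); print(s['eef_pos'].round(4),psi(s),go(s,(.501,.392,.0707)),s['finger_gap'])
c=eyes.get_calibration('wrist');p,d=eyes.get_image('wrist'); cv2.imwrite('pics/w1.png',p[:,:,::-1]); np.savez('w1.npz',p=p,d=d,**c)
E
```

```text
[0.4999 0.3905 0.2044] 1.6165173503799817 [0.042 0.035 3.343] 0.02100522938133279
```

View pics/w1.png

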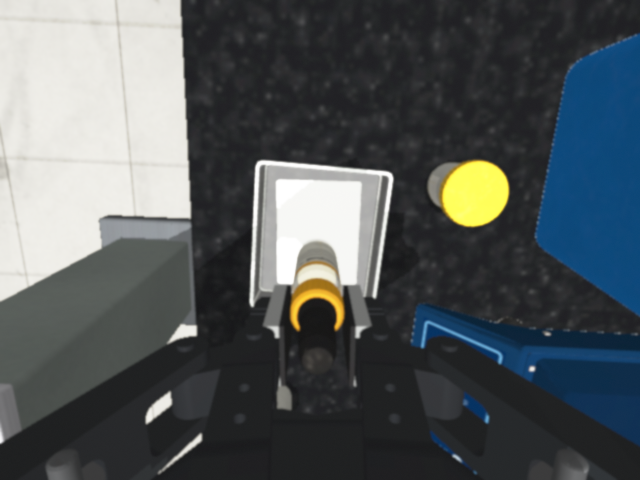

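The vial is held upright above the tray, and its rim runs (258,163)-(390,175). Lower it.

Call:
play_rows(deltas=[{"translation": [0,0,0.4],"turn": 0},{"translation": [0,0,0.6],"turn": 0},{"translation": [0,0,0.6],"turn": 0},{"translation": [0,0,0.6],"turn": 0},{"translation": [0,0,0.5],"turn": 0},{"translation": [0,0,0.4],"turn": 0},{"translation": [0,0,0.15],"turn": 0},{"translation": [0,0,0.08],"turn": 0},{"translation": [0,0,0],"turn": 0},{"translation": [0,0,0],"turn": 0},{"translation": [0,0,0],"turn": 0}])

```text
time_s: 8.12
eef_pos: [0.5012, 0.3921, 0.0735]
eef_rot: [0.691, 0.723, 0.001, 0.0]
force: [-0.6, -0.1, -0.8]
finger_gap: 0.0215
gripper_force: 58.8
```

Call:
play_rows(deltas=[{"translation": [0,0,0.02],"turn": 0},{"translation": [0,0,0],"turn": 0},{"translation": [0,0,0],"turn": 0}])

```text
time_s: 8.37
eef_pos: [0.5006, 0.3919, 0.0718]
eef_rot: [0.691, 0.723, 0.0, 0.0]
force: [-0.2, 0.2, -0.5]
finger_gap: 0.021
gripper_force: 58.8
```

Call:
play_rows(deltas=[{"translation": [0,0,0.03],"turn": 0},{"translation": [0,0,0.03],"turn": 0},{"translation": [0,0,0],"turn": 0},{"translation": [0,0,0],"turn": 0},{"translation": [0,0,0],"turn": 0}])

```text
time_s: 8.78
eef_pos: [0.5004, 0.3917, 0.0688]
eef_rot: [0.691, 0.723, -0.0, -0.0]
force: [0.5, -0.6, 0.4]
finger_gap: 0.0211
gripper_force: 58.8
```

Call:
play_rows(deltas=[{"translation": [0,0,0.025],"turn": 0},{"translation": [0,0,0],"turn": 0},{"translation": [0,0,0],"turn": 0}])

```text
time_s: 9.03
eef_pos: [0.5005, 0.3919, 0.0688]
eef_rot: [0.691, 0.723, 0.0, -0.0]
force: [-2.6, -0.8, 7.4]
finger_gap: 0.0214
gripper_force: 59.7
```

Call:
play_rows(deltas=[{"translation": [0,0,0],"turn": 0},{"translation": [0,0,0],"turn": 0},{"translation": [0,0,0],"turn": 0},{"translation": [0,0,0],"turn": 0},{"translation": [0,0,0],"turn": 0},{"translation": [0,0,0],"turn": 0},{"translation": [0,0,0],"turn": 0},{"translation": [0,0,-0.3],"turn": 0},{"translation": [0,0,-0.6],"turn": 0},{"translation": [0,0,-0.8],"turn": 0},{"translation": [0,0,-0.8],"turn": 0},{"translation": [0,0,-0.8],"turn": 0},{"translation": [0,0,-0.2],"turn": 0}], grip=1)

```text
time_s: 10.12
eef_pos: [0.5027, 0.3935, 0.2146]
eef_rot: [0.691, 0.723, 0.004, 0.001]
force: [1.4, 0.9, 1.1]
finger_gap: 0.0855
gripper_force: 0.0
```

Call:
play_rows(deltas=[{"translation": [-0.4,-0.08,0],"turn": 0},{"translation": [-0.75,-0.147,0],"turn": 0},{"translation": [-0.75,-0.147,0],"turn": 0},{"translation": [-0.75,-0.147,0],"turn": 0},{"translation": [-0.75,-0.147,0],"turn": 0},{"translation": [-0.75,-0.147,0],"turn": 0},{"translation": [-0.75,-0.147,0],"turn": 0},{"translation": [-0.75,-0.147,0],"turn": 0},{"translation": [-0.75,-0.147,0],"turn": 0},{"translation": [-0.75,-0.147,0],"turn": 0},{"translation": [-0.75,-0.147,0],"turn": 0},{"translation": [-0.75,-0.147,0],"turn": 0},{"translation": [-0.75,-0.147,0],"turn": 0},{"translation": [-0.35,-0.066,0],"turn": 0},{"translation": [0,0,0],"turn": 0},{"translation": [0,0,0],"turn": 0},{"translation": [0,0,0],"turn": 0},{"translation": [0,0,0],"turn": 0}])

```text
time_s: 11.62
eef_pos: [0.4423, -0.0005, 0.2081]
eef_rot: [0.69, 0.724, 0.0, 0.0]
force: [0.1, 0.0, -0.1]
finger_gap: 0.0859
gripper_force: 0.0
```

```bash
python3 - <<'E'
from h import *
from station import sensors, eyes
s=sensors.read_state(); print(s['eef_pos'].round(4),psi(s),go(s,(.4422,-.0013,.0857)),s['finger_gap'])
c=eyes.get_calibration('top');p,d=eyes.get_image('top');P=cloud(c,d)
m=(P[...,2]>.08)&(P[...,1]>.3)&(P[...,1]<.43)&(P[...,0]>.44)&(P[...,0]<.56)
print('amber top',m.sum(),np.median(P[m],0), P[m][:,2].max())
E
```

```text
[ 0.4423 -0.0005  0.2081] 1.617747686973299 [-2.00e-02 -3.00e-03  3.06e+00] 0.0858922238693294
amber top 43 [0.49837097 0.38906566 0.10282654] 0.11604057115150113
```

Call:
play_rows(deltas=[{"translation": [-0.02,0,0.4],"turn": 0},{"translation": [0,0,0.6],"turn": 0},{"translation": [0,0,0.6],"turn": 0},{"translation": [0,0,0.6],"turn": 0},{"translation": [0,0,0.5],"turn": 0},{"translation": [0,0,0.36],"turn": 0},{"translation": [0,0,0],"turn": 0},{"translation": [0,0,0],"turn": 0},{"translation": [0,0,0],"turn": 0}])

```text
time_s: 12.42
eef_pos: [0.4427, -0.0017, 0.0861]
eef_rot: [0.69, 0.723, 0.0, 0.0]
force: [0.7, -0.7, -0.1]
finger_gap: 0.0855
gripper_force: 0.0
```

Call:
play_rows(deltas=[{"translation": [0,0,0],"turn": 0},{"translation": [0,0,0],"turn": 0},{"translation": [0,0,0],"turn": 0},{"translation": [0,0,0],"turn": 0},{"translation": [0,0,0],"turn": 0},{"translation": [0,0,0],"turn": 0},{"translation": [0,0,0],"turn": 0},{"translation": [0,0,0],"turn": 0},{"translation": [0,0,0],"turn": 0},{"translation": [0,0,0],"turn": 0},{"translation": [0,0,0],"turn": 0},{"translation": [0,0,0],"turn": 0}], grip=0)

```text
time_s: 13.42
eef_pos: [0.4423, -0.0022, 0.0859]
eef_rot: [0.691, 0.723, 0.0, 0.0]
force: [-1.3, 0.3, 4.5]
finger_gap: 0.0211
gripper_force: 58.3
```

Call:
play_rows(deltas=[{"translation": [0,0,-0.3],"turn": 0},{"translation": [0,0,-0.6],"turn": 0},{"translation": [0,0,-0.6],"turn": 0},{"translation": [0,0,-0.6],"turn": 0},{"translation": [0,0,-0.6],"turn": 0},{"translation": [0,0,-0.3],"turn": 0},{"translation": [0,0,0],"turn": 0},{"translation": [0,0,0],"turn": 0}])

```text
time_s: 14.08
eef_pos: [0.4422, -0.0022, 0.2058]
eef_rot: [0.691, 0.723, 0.0, 0.001]
force: [0.4, 0.2, -0.5]
finger_gap: 0.0215
gripper_force: 58.6
```

```bash
python3 - <<'E'
from h import *
from station import sensors
s=sensors.read_state(); print(s['eef_pos'].round(4),psi(s),go(s,(.499,.336,.0707)),s['finger_gap'])
E
```

```text
[ 0.4422 -0.0022  0.2058] 1.6167212302686171 [8.381 1.801 3.379] 0.021452991693702166
```

Call:
play_rows(deltas=[{"translation": [0.3,0.06,0],"turn": 0},{"translation": [0.6,0.13,0],"turn": 0},{"translation": [0.65,0.14,0],"turn": 0},{"translation": [0.65,0.14,0],"turn": 0},{"translation": [0.65,0.14,0],"turn": 0},{"translation": [0.65,0.14,0],"turn": 0},{"translation": [0.65,0.14,0],"turn": 0},{"translation": [0.65,0.14,0],"turn": 0},{"translation": [0.65,0.14,0],"turn": 0},{"translation": [0.65,0.14,0],"turn": 0},{"translation": [0.65,0.14,0],"turn": 0},{"translation": [0.65,0.14,0],"turn": 0},{"translation": [0.6,0.13,0],"turn": 0},{"translation": [0.38,0.08,0],"turn": 0},{"translation": [0,0,0],"turn": 0},{"translation": [0,0,0],"turn": 0},{"translation": [0,0,0],"turn": 0}])

```text
time_s: 15.5
eef_pos: [0.4978, 0.3348, 0.2044]
eef_rot: [0.691, 0.723, -0.001, -0.0]
force: [-0.1, -0.9, 0.4]
finger_gap: 0.0208
gripper_force: 58.6
```

Call:
play_rows(deltas=[{"translation": [0,0,0.4],"turn": 0},{"translation": [0,0,0.6],"turn": 0},{"translation": [0,0,0.6],"turn": 0},{"translation": [0,0,0.6],"turn": 0},{"translation": [0,0,0.5],"turn": 0},{"translation": [0,0,0.4],"turn": 0},{"translation": [0,0,0.18],"turn": 0},{"translation": [0,0,0.05],"turn": 0},{"translation": [0,0,0.03],"turn": 0},{"translation": [0,0,0],"turn": 0},{"translation": [0,0,0],"turn": 0},{"translation": [0,0,0],"turn": 0}])

```text
time_s: 16.5
eef_pos: [0.4992, 0.3363, 0.0722]
eef_rot: [0.691, 0.723, 0.001, 0.0]
force: [-0.5, -1.1, -0.0]
finger_gap: 0.021
gripper_force: 58.6
```

Call:
play_rows(deltas=[{"translation": [0,0,0.025],"turn": 0},{"translation": [0,0,0.025],"turn": 0},{"translation": [0,0,0],"turn": 0},{"translation": [0,0,0],"turn": 0},{"translation": [0,0,0],"turn": 0}])

```text
time_s: 16.92
eef_pos: [0.4985, 0.336, 0.0691]
eef_rot: [0.691, 0.723, -0.0, -0.0]
force: [-1.0, -0.4, -0.9]
finger_gap: 0.0214
gripper_force: 58.6
```

Call:
play_rows(deltas=[{"translation": [0,0,0.03],"turn": 0},{"translation": [0,0,0],"turn": 0},{"translation": [0,0,0],"turn": 0}])

```text
time_s: 17.17
eef_pos: [0.4987, 0.3362, 0.069]
eef_rot: [0.691, 0.723, 0.0, 0.0]
force: [-2.1, 0.1, 10.0]
finger_gap: 0.0212
gripper_force: 59.4
```

Call:
play_rows(deltas=[{"translation": [0,0,0],"turn": 0},{"translation": [0,0,0],"turn": 0},{"translation": [0,0,0],"turn": 0},{"translation": [0,0,0],"turn": 0},{"translation": [0,0,0],"turn": 0},{"translation": [0,0,0],"turn": 0},{"translation": [0,0,0],"turn": 0},{"translation": [0,0,-0.3],"turn": 0},{"translation": [0,0,-0.6],"turn": 0},{"translation": [0,0,-0.8],"turn": 0},{"translation": [0,0,-0.8],"turn": 0},{"translation": [0,0,-0.8],"turn": 0},{"translation": [0,0,-0.2],"turn": 0}], grip=1)

```text
time_s: 18.25
eef_pos: [0.5009, 0.3375, 0.2143]
eef_rot: [0.691, 0.723, 0.004, 0.001]
force: [0.8, 1.5, -0.1]
finger_gap: 0.0858
gripper_force: 0.0
```

Call:
play_rows(deltas=[{"translation": [-0.4,-0.025,0],"turn": 0},{"translation": [-0.75,-0.05,0],"turn": 0},{"translation": [-0.75,-0.05,0],"turn": 0},{"translation": [-0.75,-0.05,0],"turn": 0},{"translation": [-0.75,-0.05,0],"turn": 0},{"translation": [-0.75,-0.05,0],"turn": 0},{"translation": [-0.75,-0.05,0],"turn": 0},{"translation": [-0.75,-0.05,0],"turn": 0},{"translation": [-0.75,-0.05,0],"turn": 0},{"translation": [-0.75,-0.05,0],"turn": 0},{"translation": [-0.5,-0.04,0],"turn": 0},{"translation": [-0.24,-0.02,0],"turn": 0},{"translation": [0,0,0],"turn": 0},{"translation": [0,0,0],"turn": 0},{"translation": [0,0,0],"turn": 0},{"translation": [0,0,0],"turn": 0}])

```text
time_s: 19.58
eef_pos: [0.4916, 0.0207, 0.2078]
eef_rot: [0.69, 0.724, -0.0, -0.0]
force: [-0.6, -0.2, 0.5]
finger_gap: 0.0852
gripper_force: 0.0
```

```bash
python3 - <<'E'
from h import *
from station import sensors, eyes
s=sensors.read_state(); print(s['eef_pos'].round(4),psi(s),go(s,(.4918,.0202,.041)),s['finger_gap'])
c=eyes.get_calibration('top');p,d=eyes.get_image('top');P=cloud(c,d)
m=(P[...,2]>.08)&(P[...,1]>.3)&(P[...,1]<.43)&(P[...,0]>.44)&(P[...,0]<.56)
n,l,st,ce=cv2.connectedComponentsWithStats(m.astype('uint8'))
for i in range(1,n): print('vial',(l==i).sum(),np.median(P[l==i],0))
E
```

```text
[0.4916 0.0207 0.2078] 1.6180716928061685 [-1.40e-02  4.00e-03  4.17e+00] 0.08521582424151461
vial 45 [0.50063437 0.38799447 0.10210877]
vial 38 [0.49749445 0.33298362 0.10530478]
vial 1 [0.50222792 0.32533901 0.08122537]
vial 1 [0.49084967 0.38420684 0.08117082]
```

Call:
play_rows(deltas=[{"translation": [-0.014,0,0.4],"turn": 0},{"translation": [0,0,0.6],"turn": 0},{"translation": [0,0,0.6],"turn": 0},{"translation": [0,0,0.6],"turn": 0},{"translation": [0,0,0.6],"turn": 0},{"translation": [0,0,0.6],"turn": 0},{"translation": [0,0,0.5],"turn": 0},{"translation": [0,0,0.27],"turn": 0},{"translation": [0,0,0],"turn": 0},{"translation": [0,0,0],"turn": 0},{"translation": [0,0,0],"turn": 0}])

```text
time_s: 20.55
eef_pos: [0.4926, 0.0195, 0.042]
eef_rot: [0.69, 0.723, 0.001, 0.001]
force: [0.1, 0.8, -0.1]
finger_gap: 0.0854
gripper_force: 0.0
```

Call:
play_rows(deltas=[{"translation": [0,0,0],"turn": 0},{"translation": [0,0,0],"turn": 0},{"translation": [0,0,0],"turn": 0},{"translation": [0,0,0],"turn": 0},{"translation": [0,0,0],"turn": 0},{"translation": [0,0,0],"turn": 0},{"translation": [0,0,0],"turn": 0},{"translation": [0,0,0],"turn": 0},{"translation": [0,0,0],"turn": 0},{"translation": [0,0,0],"turn": 0}], grip=0)

```text
time_s: 21.38
eef_pos: [0.4924, 0.0192, 0.0424]
eef_rot: [0.691, 0.723, 0.001, 0.001]
force: [-2.9, 0.7, 10.1]
finger_gap: 0.0495
gripper_force: 60.1
```

Call:
play_rows(deltas=[{"translation": [0,0,-0.2],"turn": 0},{"translation": [0,0,-0.4],"turn": 0},{"translation": [0,0,-0.6],"turn": 0},{"translation": [0,0,-0.7],"turn": 0},{"translation": [0,0,-0.7],"turn": 0},{"translation": [0,0,-0.7],"turn": 0},{"translation": [0,0,-0.6],"turn": 0},{"translation": [0,0,-0.5],"turn": 0},{"translation": [0,0,-0.3],"turn": 0},{"translation": [0,0,0],"turn": 0},{"translation": [0,0,0],"turn": 0},{"translation": [0,0,0],"turn": 0}])

```text
time_s: 22.38
eef_pos: [0.491, 0.0191, 0.2285]
eef_rot: [0.691, 0.723, -0.0, -0.0]
force: [-0.2, 0.2, -0.1]
finger_gap: 0.0493
gripper_force: 62.0
```

```bash
python3 - <<'E'
from h import *
from station import sensors, eyes
s=sensors.read_state(); print(s['eef_pos'].round(4),psi(s),go(s,(.4968,-.356,.23)),s['finger_gap'])
c=eyes.get_calibration('top');p,d=eyes.get_image('top');P=cloud(c,d)
m=(abs(P[...,0]-.5)<.075)&(abs(P[...,1]+.355)<.07)&(P[...,2]>.0375)&(P[...,2]<.05)
print('pan',m.sum(),P[m].mean(0),P[m].min(0),P[m].max(0))
g=z=np.load('top0.npz')['p'].astype(int); m=(g.min(2)>225); m[:222]=0;m[:,:445]=0;m[285:]=0;m[:,496:]=0
v,u=np.nonzero(m); (x,y),r=cv2.minEnclosingCircle(np.stack([u,v],1).astype('f4')); print(x,y,r,atz(c,x,y,.042))
E
```

```text
[0.491  0.0191 0.2285] 1.6167071402655284 [-9.375 -0.287 -0.037] 0.04932154392818343
pan 1017 [ 0.4953273  -0.35248312  0.04193336] [ 0.42507171 -0.40458653  0.03750683] [ 0.54835762 -0.29856901  0.04954135]
471.8051452636719 263.3480529785156 18.00130844116211 [ 0.49669324 -0.35506765  0.042     ]
```

Call:
play_rows(deltas=[{"translation": [-0.3,-0.01,0],"turn": 0},{"translation": [-0.55,-0.017,0],"turn": 0},{"translation": [-0.6,-0.019,0],"turn": 0},{"translation": [-0.6,-0.019,0],"turn": 0},{"translation": [-0.6,-0.019,0],"turn": 0},{"translation": [-0.6,-0.019,0],"turn": 0},{"translation": [-0.6,-0.019,0],"turn": 0},{"translation": [-0.6,-0.019,0],"turn": 0},{"translation": [-0.6,-0.019,0],"turn": 0},{"translation": [-0.6,-0.019,0],"turn": 0},{"translation": [-0.6,-0.019,0],"turn": 0},{"translation": [-0.6,-0.019,0],"turn": 0},{"translation": [-0.6,-0.019,0],"turn": 0},{"translation": [-0.6,-0.019,0],"turn": 0},{"translation": [-0.6,-0.019,0],"turn": 0},{"translation": [-0.5,-0.013,0],"turn": 0},{"translation": [-0.22,0,0],"turn": 0},{"translation": [0,0,0],"turn": 0},{"translation": [0,0,0],"turn": 0},{"translation": [0,0,0],"turn": 0}])

```text
time_s: 24.1
eef_pos: [0.497, -0.3547, 0.2285]
eef_rot: [0.691, 0.723, 0.0, -0.001]
force: [-0.1, 0.5, -0.3]
finger_gap: 0.0488
gripper_force: 62.0
```

```bash
python3 - <<'E'
from h import *
from station import sensors, eyes
s=sensors.read_state(); print(s['eef_pos'].round(4),psi(s),go(s,(.4968,-.3555,.083)),s['finger_gap'])
c=eyes.get_calibration('wrist');p,d=eyes.get_image('wrist'); cv2.imwrite('pics/w2.png',p[:,:,::-1]); np.savez('w2.npz',p=p,d=d,**c)
E
```

```text
[ 0.497  -0.3547  0.2285] 1.6171382369521368 [-2.400e-02 -2.000e-03  3.638e+00] 0.04884895754428938
```

View pics/w2.png

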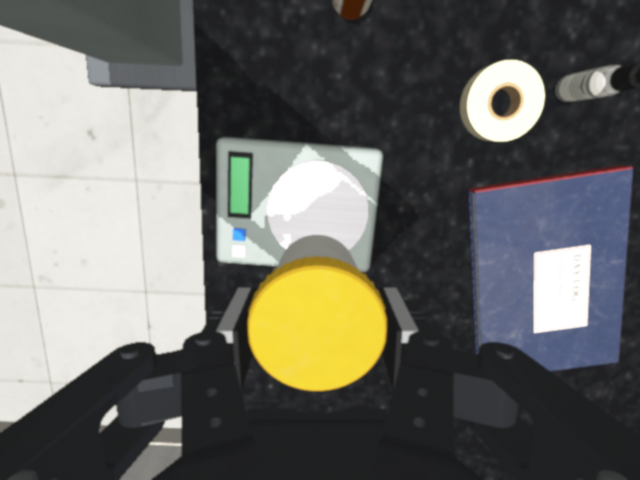

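The pan is centred near (318,211) and the held lid near (317,324), level. Quick check of both positions.

```bash
python3 - <<'E'
from h import *
c=np.load('w2.npz')
print(atz(c,318,211,.042),atz(c,267,211,.042),atz(c,369,211,.042),atz(c,318,160,.042),'lid',atz(c,317,325,.254))
E
```

```text
[ 0.49807332 -0.35280958  0.042     ] [ 0.45198805 -0.35494522  0.042     ] [ 0.5441501  -0.35067433  0.042     ] [ 0.49594751 -0.30764173  0.042     ] lid [ 0.49713774 -0.35117418  0.254     ]
```

Call:
play_rows(deltas=[{"translation": [0,0,0.3],"turn": 0},{"translation": [0,0,0.5],"turn": 0},{"translation": [0,0,0.6],"turn": 0},{"translation": [0,0,0.6],"turn": 0},{"translation": [0,0,0.6],"turn": 0},{"translation": [0,0,0.5],"turn": 0},{"translation": [0,0,0.3],"turn": 0},{"translation": [0,0,0.2],"turn": 0},{"translation": [0,0,0.03],"turn": 0},{"translation": [0,0,0],"turn": 0},{"translation": [0,0,0],"turn": 0},{"translation": [0,0,0],"turn": 0},{"translation": [0,0,0],"turn": 0}])

```text
time_s: 25.23
eef_pos: [0.4981, -0.3562, 0.085]
eef_rot: [0.691, 0.723, 0.0, 0.001]
force: [-0.6, -0.4, -0.7]
finger_gap: 0.0488
gripper_force: 62.0
```

Call:
play_rows(deltas=[{"translation": [0,0,0.025],"turn": 0},{"translation": [0,0,0.025],"turn": 0},{"translation": [0,0,0],"turn": 0},{"translation": [0,0,0],"turn": 0},{"translation": [0,0,0],"turn": 0}])

```text
time_s: 25.65
eef_pos: [0.4975, -0.3557, 0.0819]
eef_rot: [0.691, 0.723, 0.0, -0.0]
force: [0.5, -0.4, -1.1]
finger_gap: 0.0491
gripper_force: 62.0
```

Call:
play_rows(deltas=[{"translation": [0,0,0.025],"turn": 0},{"translation": [0,0,0.025],"turn": 0},{"translation": [0,0,0],"turn": 0},{"translation": [0,0,0],"turn": 0},{"translation": [0,0,0],"turn": 0}])

```text
time_s: 26.07
eef_pos: [0.4976, -0.3559, 0.0805]
eef_rot: [0.691, 0.723, -0.0, 0.0]
force: [-1.4, 0.2, 5.3]
finger_gap: 0.0489
gripper_force: 62.4
```

Call:
play_rows(deltas=[{"translation": [0,0,0],"turn": 0},{"translation": [0,0,0],"turn": 0},{"translation": [0,0,0],"turn": 0},{"translation": [0,0,0],"turn": 0},{"translation": [0,0,0],"turn": 0},{"translation": [0,0,0],"turn": 0},{"translation": [0,0,-0.3],"turn": 0},{"translation": [0,0,-0.6],"turn": 0},{"translation": [0,0,-0.8],"turn": 0},{"translation": [0,0,-0.8],"turn": 0},{"translation": [0,0,-0.8],"turn": 0},{"translation": [0,0,-0.4],"turn": 0}], grip=1)

```text
time_s: 27.07
eef_pos: [0.4989, -0.3567, 0.2331]
eef_rot: [0.691, 0.723, 0.0, 0.003]
force: [1.6, -0.6, 0.6]
finger_gap: 0.0854
gripper_force: 0.0
```

Call:
play_rows(deltas=[{"translation": [0.5,0,0],"turn": 0},{"translation": [0.8,-0.02,0],"turn": 0},{"translation": [0.8,-0.02,0],"turn": 0},{"translation": [0.8,-0.02,0],"turn": 0},{"translation": [0.8,-0.02,0],"turn": 0},{"translation": [0.8,-0.02,0],"turn": 0},{"translation": [0.8,-0.02,0],"turn": 0},{"translation": [0.8,-0.02,0],"turn": 0},{"translation": [0.8,-0.02,0],"turn": 0},{"translation": [0.8,-0.02,0],"turn": 0},{"translation": [0.8,-0.02,0],"turn": 0},{"translation": [0.8,-0.02,0],"turn": 0},{"translation": [0.8,-0.02,0],"turn": 0},{"translation": [0.8,-0.02,0],"turn": 0},{"translation": [0.8,-0.02,0],"turn": 0},{"translation": [0.8,-0.02,0],"turn": 0},{"translation": [0.7,-0.01,0],"turn": 0},{"translation": [0.2,0,0],"turn": 0},{"translation": [0,0,0],"turn": 0},{"translation": [0,0,0],"turn": 0}])

```text
time_s: 28.73
eef_pos: [0.4604, 0.179, 0.2283]
eef_rot: [0.69, 0.724, 0.0, 0.0]
force: [-0.5, -1.1, 0.5]
finger_gap: 0.0852
gripper_force: 0.0
```

```bash
python3 - <<'E'
from h import *
from station import sensors, eyes
s=sensors.read_state(); print(s['eef_pos'].round(4),psi(s),go(s,(.4603,.179,.038)),s['finger_gap'])
c=eyes.get_calibration('top');p,d=eyes.get_image('top'); np.savez('top1.npz',p=p,d=d)
c2=eyes.get_calibration('scene');p2,_=eyes.get_image('scene')
cv2.imwrite('pics/v1.png',np.vstack([cv2.resize(p[230:305,300:500,::-1],(640,240)),p2[200:400,:,::-1]]))
E
```

```text
[0.4604 0.179  0.2283] 1.6181254344423308 [ 3.000e-03 -3.000e-03  4.758e+00] 0.08517314940586869
```

View pics/v1.png

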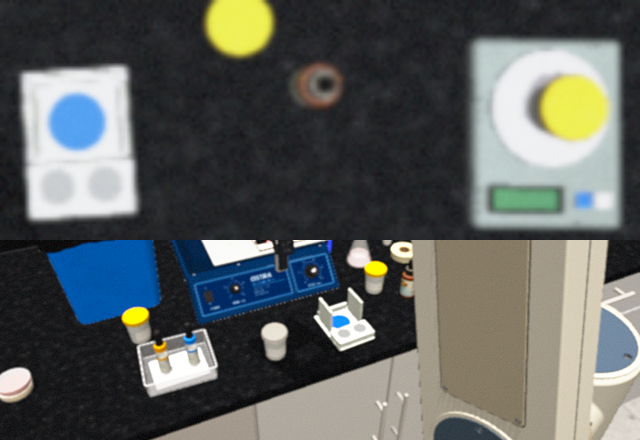

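The lid sits centred on the pan once parallax is allowed for, both vials stand in the tray, and the grey marks and blue nest disc are now visible. Grip the white cup and measure the nest.

Call:
play_rows(deltas=[{"translation": [0,0,0.4],"turn": 0},{"translation": [0,0,0.7],"turn": 0},{"translation": [0,0,0.7],"turn": 0},{"translation": [0,0,0.7],"turn": 0},{"translation": [0,0,0.7],"turn": 0},{"translation": [0,0,0.6],"turn": 0},{"translation": [0,0,0.5],"turn": 0},{"translation": [0,0,0.3],"turn": 0},{"translation": [0,0,0.13],"turn": 0},{"translation": [0,0,0],"turn": 0},{"translation": [0,0,0],"turn": 0},{"translation": [0,0,0],"turn": 0}])

```text
time_s: 29.83
eef_pos: [0.4613, 0.1789, 0.0397]
eef_rot: [0.691, 0.723, 0.001, 0.0]
force: [0.6, -0.1, 0.4]
finger_gap: 0.0853
gripper_force: 0.0
```

Call:
play_rows(deltas=[{"translation": [0,0,0],"turn": 0},{"translation": [0,0,0],"turn": 0},{"translation": [0,0,0],"turn": 0},{"translation": [0,0,0],"turn": 0},{"translation": [0,0,0],"turn": 0},{"translation": [0,0,0],"turn": 0},{"translation": [0,0,0],"turn": 0},{"translation": [0,0,0],"turn": 0},{"translation": [0,0,0],"turn": 0},{"translation": [0,0,0],"turn": 0}], grip=0)

```text
time_s: 30.67
eef_pos: [0.461, 0.1794, 0.0397]
eef_rot: [0.691, 0.723, 0.001, 0.0]
force: [-1.0, -1.0, 10.0]
finger_gap: 0.0491
gripper_force: 60.2
```

Call:
play_rows(deltas=[{"translation": [0,0,-0.2],"turn": 0},{"translation": [0,0,-0.4],"turn": 0},{"translation": [0,0,-0.7],"turn": 0},{"translation": [0,0,-0.7],"turn": 0},{"translation": [0,0,-0.7],"turn": 0},{"translation": [0,0,-0.5],"turn": 0},{"translation": [0,0,-0.3],"turn": 0},{"translation": [0,0,0],"turn": 0},{"translation": [0,0,0],"turn": 0},{"translation": [0,0,0],"turn": 0}])

```text
time_s: 31.5
eef_pos: [0.4598, 0.1789, 0.1781]
eef_rot: [0.691, 0.723, -0.0, -0.0]
force: [-0.9, -0.4, -0.2]
finger_gap: 0.0493
gripper_force: 62.1
```

```bash
python3 - <<'E'
from h import *
from station import sensors, eyes
c=eyes.get_calibration('top')
p=np.load('top1.npz')['p'].astype(int)
b=(p[...,2]-p[...,0]>80); b[:250]=0;b[285:]=0;b[:,:300]=0;b[:,:][:,345:]=0
v,u=np.nonzero(b); print('disc',b.sum(),u.mean(),v.mean(),atz(c,u.mean(),v.mean(),.004))
for u,v in [(300+57.5/3.2-.35,230+187/3.2-.35),(300+104.5/3.2-.35,230+184/3.2-.35)]: print('mark',atz(c,u,v,.02))
s=sensors.read_state(); print(s['eef_pos'].round(4),psi(s),go(s,(.4915,.0195,.17)),s['finger_gap'])
cw=eyes.get_calibration('wrist');pw,d=eyes.get_image('wrist'); cv2.imwrite('pics/w3.png',pw[:,:,::-1]); np.savez('w3.npz',p=pw,d=d,**cw)
E
```

```text
disc 246 323.5406504065041 267.7113821138211 [0.4910098  0.01768632 0.004     ]
mark [0.43934665 0.03364917 0.02      ]
mark [ 0.44119988 -0.00387224  0.02      ]
[0.4598 0.1789 0.1781] 1.6169156038114112 [-4.018  0.608  0.203] 0.0493405562165492
```

View pics/w3.png

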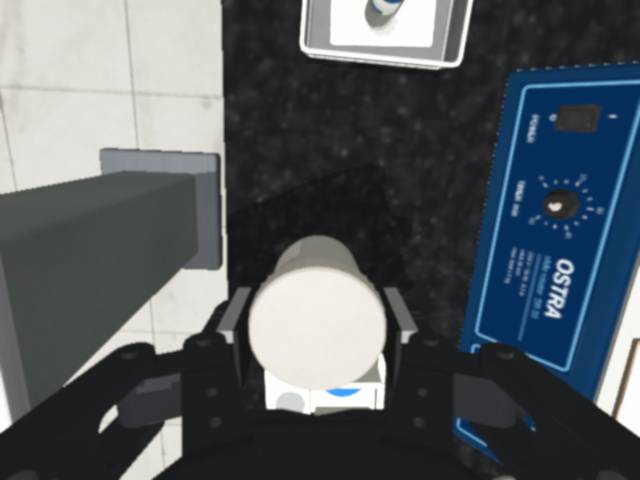

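Call:
play_rows(deltas=[{"translation": [-0.3,0.05,0],"turn": 0},{"translation": [-0.6,0.09,0],"turn": 0},{"translation": [-0.6,0.09,0],"turn": 0},{"translation": [-0.6,0.09,0],"turn": 0},{"translation": [-0.6,0.09,0],"turn": 0},{"translation": [-0.6,0.09,0],"turn": 0},{"translation": [-0.5,0.08,0],"turn": 0},{"translation": [-0.24,0.028,0],"turn": 0},{"translation": [0,0,0],"turn": 0},{"translation": [0,0,0],"turn": 0},{"translation": [0,0,0],"turn": 0},{"translation": [0,0,0],"turn": 0}])

```text
time_s: 32.55
eef_pos: [0.4919, 0.0197, 0.1785]
eef_rot: [0.69, 0.724, -0.0, -0.0]
force: [-0.4, -0.0, -1.1]
finger_gap: 0.049
gripper_force: 62.1
```

Call:
play_rows(deltas=[{"translation": [0,0,0.3],"turn": 0},{"translation": [0,0,0.5],"turn": 0},{"translation": [0,0,0.5],"turn": 0},{"translation": [0,0,0.4],"turn": 0},{"translation": [0,0,0],"turn": 0},{"translation": [0,0,0],"turn": 0},{"translation": [0,0,0],"turn": 0}])

```text
time_s: 33.13
eef_pos: [0.4927, 0.0193, 0.1114]
eef_rot: [0.69, 0.723, 0.0, 0.0]
force: [-0.0, -0.9, -1.6]
finger_gap: 0.0495
gripper_force: 62.1
```

Position is right (matches the yellow cup's grasp pose). Descend the last 68 mm.

Call:
play_rows(deltas=[{"translation": [-0.02,-0.02,0.3],"turn": 0},{"translation": [0,0,0.4],"turn": 0},{"translation": [0,0,0.4],"turn": 0},{"translation": [0,0,0.3],"turn": 0},{"translation": [0,0,0.18],"turn": 0},{"translation": [0,0,0.05],"turn": 0},{"translation": [0,0,0],"turn": 0},{"translation": [0,0,0],"turn": 0},{"translation": [0,0,0],"turn": 0},{"translation": [0,0,0],"turn": 0}])

```text
time_s: 33.97
eef_pos: [0.492, 0.018, 0.0463]
eef_rot: [0.691, 0.723, 0.0, 0.0]
force: [-0.1, 0.9, -0.6]
finger_gap: 0.0488
gripper_force: 62.1
```

Call:
play_rows(deltas=[{"translation": [0,0,0.025],"turn": 0},{"translation": [0,0,0],"turn": 0},{"translation": [0,0,0],"turn": 0}])

```text
time_s: 34.22
eef_pos: [0.4915, 0.018, 0.0446]
eef_rot: [0.691, 0.723, 0.0, 0.0]
force: [-0.0, 0.3, -1.0]
finger_gap: 0.0489
gripper_force: 62.1
```

Call:
play_rows(deltas=[{"translation": [0,0,0.03],"turn": 0},{"translation": [0,0,0.02],"turn": 0},{"translation": [0,0,0],"turn": 0},{"translation": [0,0,0],"turn": 0}])

```text
time_s: 34.55
eef_pos: [0.4918, 0.018, 0.0437]
eef_rot: [0.691, 0.723, 0.0, 0.0]
force: [-3.1, -0.1, 17.6]
finger_gap: 0.0489
gripper_force: 63.6
```

Call:
play_rows(deltas=[{"translation": [0,0,-0.02],"turn": 0},{"translation": [0,0,0],"turn": 0},{"translation": [0,0,0],"turn": 0},{"translation": [0,0,0],"turn": 0},{"translation": [0,0,0],"turn": 0},{"translation": [0,0,0],"turn": 0},{"translation": [0,0,-0.3],"turn": 0},{"translation": [0,0,-0.6],"turn": 0},{"translation": [0,0,-0.8],"turn": 0},{"translation": [0,0,-0.8],"turn": 0},{"translation": [0,0,-0.8],"turn": 0},{"translation": [0,0,-0.6],"turn": 0},{"translation": [0,0,-0.1],"turn": 0}], grip=1)

```text
time_s: 35.63
eef_pos: [0.4939, 0.018, 0.2076]
eef_rot: [0.691, 0.723, 0.003, 0.003]
force: [0.4, -0.3, 0.4]
finger_gap: 0.0852
gripper_force: 0.0
```

Call:
play_rows(deltas=[{"translation": [0.4,0.04,0],"turn": 0},{"translation": [0.8,0.05,0],"turn": 0},{"translation": [0.8,0.05,0],"turn": 0},{"translation": [0.8,0.05,0],"turn": 0},{"translation": [0.8,0.05,0],"turn": 0},{"translation": [0.8,0.05,0],"turn": 0},{"translation": [0.8,0.05,0],"turn": 0},{"translation": [0.8,0.05,0],"turn": 0},{"translation": [0.8,0.05,0],"turn": 0},{"translation": [0.8,0.05,0],"turn": 0},{"translation": [0.8,0.05,0],"turn": 0},{"translation": [0.6,0.05,0],"turn": 0},{"translation": [0.33,0.05,0],"turn": 0},{"translation": [0,0,0],"turn": 0},{"translation": [0,0,0],"turn": 0},{"translation": [0,0,0],"turn": 0},{"translation": [0,0,0],"turn": 0}])

```text
time_s: 37.05
eef_pos: [0.4998, 0.3905, 0.2031]
eef_rot: [0.691, 0.723, -0.001, 0.0]
force: [0.2, -0.2, -1.2]
finger_gap: 0.0859
gripper_force: 0.0
```

```bash
python3 - <<'E'
from h import *
from station import sensors, eyes
s=sensors.read_state(); print(s['eef_pos'].round(4),psi(s),go(s,(.5005,.3919,.0688)),s['finger_gap'])
E
```

```text
[0.4998 0.3905 0.2031] 1.6155964610490519 [0.037 0.021 3.357] 0.08585725303882694
```

Call:
play_rows(deltas=[{"translation": [0,0,0.4],"turn": 0},{"translation": [0,0,0.6],"turn": 0},{"translation": [0,0,0.6],"turn": 0},{"translation": [0,0,0.6],"turn": 0},{"translation": [0,0,0.5],"turn": 0},{"translation": [0,0,0.4],"turn": 0},{"translation": [0,0,0.24],"turn": 0},{"translation": [0,0,0],"turn": 0},{"translation": [0,0,0],"turn": 0},{"translation": [0,0,0],"turn": 0},{"translation": [0,0,0],"turn": 0},{"translation": [0,0,0],"turn": 0}])

```text
time_s: 38.05
eef_pos: [0.5005, 0.3924, 0.071]
eef_rot: [0.691, 0.723, 0.001, 0.0]
force: [0.2, -0.2, 0.1]
finger_gap: 0.0855
gripper_force: 0.0
```

Call:
play_rows(deltas=[{"translation": [0,0,0],"turn": 0},{"translation": [0,0,0],"turn": 0},{"translation": [0,0,0],"turn": 0},{"translation": [0,0,0],"turn": 0},{"translation": [0,0,0],"turn": 0},{"translation": [0,0,0],"turn": 0},{"translation": [0,0,0],"turn": 0},{"translation": [0,0,0],"turn": 0},{"translation": [0,0,0],"turn": 0},{"translation": [0,0,0],"turn": 0},{"translation": [0,0,0],"turn": 0},{"translation": [0,0,0],"turn": 0}], grip=0)

```text
time_s: 39.05
eef_pos: [0.5, 0.3921, 0.0699]
eef_rot: [0.691, 0.723, 0.0, 0.0]
force: [1.0, 1.1, 2.5]
finger_gap: 0.0212
gripper_force: 58.6
```

Call:
play_rows(deltas=[{"translation": [0,0,-0.3],"turn": 0},{"translation": [0,0,-0.6],"turn": 0},{"translation": [0,0,-0.7],"turn": 0},{"translation": [0,0,-0.7],"turn": 0},{"translation": [0,0,-0.7],"turn": 0},{"translation": [0,0,-0.4],"turn": 0},{"translation": [0,0,0],"turn": 0},{"translation": [0,0,0],"turn": 0},{"translation": [0,0,0],"turn": 0}])

```text
time_s: 39.8
eef_pos: [0.4991, 0.3914, 0.2049]
eef_rot: [0.691, 0.723, -0.001, -0.0]
force: [-0.3, -1.0, 0.3]
finger_gap: 0.0209
gripper_force: 58.7
```

```bash
python3 - <<'E'
from h import *
from station import sensors, eyes
s=sensors.read_state(); print(s['eef_pos'].round(4),psi(s),go(s,(.4424,.0348,.0857)),s['finger_gap'])
E
```

```text
[0.4991 0.3914 0.2049] 1.6168070092521554 [-8.837 -1.823  2.99 ] 0.020939970233068587
```

Call:
play_rows(deltas=[{"translation": [-0.3,-0.06,0],"turn": 0},{"translation": [-0.6,-0.12,0],"turn": 0},{"translation": [-0.65,-0.135,0],"turn": 0},{"translation": [-0.65,-0.135,0],"turn": 0},{"translation": [-0.65,-0.135,0],"turn": 0},{"translation": [-0.65,-0.135,0],"turn": 0},{"translation": [-0.65,-0.135,0],"turn": 0},{"translation": [-0.65,-0.135,0],"turn": 0},{"translation": [-0.65,-0.135,0],"turn": 0},{"translation": [-0.65,-0.135,0],"turn": 0},{"translation": [-0.65,-0.135,0],"turn": 0},{"translation": [-0.65,-0.135,0],"turn": 0},{"translation": [-0.65,-0.135,0],"turn": 0},{"translation": [-0.5,-0.1,0],"turn": 0},{"translation": [-0.28,-0.058,0],"turn": 0},{"translation": [0,0,0],"turn": 0},{"translation": [0,0,0],"turn": 0},{"translation": [0,0,0],"turn": 0},{"translation": [0,0,0],"turn": 0},{"translation": [0,0,0],"turn": 0}])

```text
time_s: 41.47
eef_pos: [0.4432, 0.0364, 0.2055]
eef_rot: [0.69, 0.724, -0.0, -0.0]
force: [-0.1, 0.2, -0.1]
finger_gap: 0.0213
gripper_force: 58.7
```

Call:
play_rows(deltas=[{"translation": [0,0,0.4],"turn": 0},{"translation": [0,0,0.6],"turn": 0},{"translation": [0,0,0.5],"turn": 0},{"translation": [0,0,0.5],"turn": 0},{"translation": [0,0,0.3],"turn": 0},{"translation": [0,0,0.2],"turn": 0},{"translation": [0,0,0],"turn": 0},{"translation": [0,0,0],"turn": 0},{"translation": [0,0,0],"turn": 0},{"translation": [0,0,0],"turn": 0},{"translation": [0,0,0],"turn": 0}])

```text
time_s: 42.38
eef_pos: [0.4439, 0.0358, 0.1065]
eef_rot: [0.691, 0.723, 0.001, 0.001]
force: [0.3, 0.6, -0.6]
finger_gap: 0.0213
gripper_force: 58.7
```

```bash
python3 - <<'E'
from h import *
from station import sensors, eyes
s=sensors.read_state(); print(s['eef_pos'].round(4),psi(s),go(s,(.4424,.0348,.0869)),s['finger_gap'])
E
```

```text
[0.4439 0.0358 0.1065] 1.6168394424551642 [-0.025 -0.038  0.49 ] 0.021294801846662822
```

Call:
play_rows(deltas=[{"translation": [-0.02,-0.03,0.2],"turn": 0},{"translation": [0,0,0.15],"turn": 0},{"translation": [0,0,0.05],"turn": 0},{"translation": [0,0,0.03],"turn": 0},{"translation": [0,0,0],"turn": 0},{"translation": [0,0,0],"turn": 0},{"translation": [0,0,0],"turn": 0}])

```text
time_s: 42.97
eef_pos: [0.4422, 0.0349, 0.0885]
eef_rot: [0.691, 0.723, 0.0, 0.0]
force: [0.5, 0.2, -0.8]
finger_gap: 0.0211
gripper_force: 58.7
```

Call:
play_rows(deltas=[{"translation": [0,0,0.02],"turn": 0},{"translation": [0,0,0],"turn": 0},{"translation": [0,0,0],"turn": 0}])

```text
time_s: 43.22
eef_pos: [0.4421, 0.0349, 0.0878]
eef_rot: [0.691, 0.723, 0.0, 0.0]
force: [0.1, 0.4, -0.3]
finger_gap: 0.0212
gripper_force: 58.7
```

Call:
play_rows(deltas=[{"translation": [0,0,0.025],"turn": 0},{"translation": [0,0,0.02],"turn": 0},{"translation": [0,0,0],"turn": 0},{"translation": [0,0,0],"turn": 0}])

```text
time_s: 43.55
eef_pos: [0.4425, 0.0349, 0.0868]
eef_rot: [0.691, 0.723, 0.0, 0.0]
force: [-1.9, 0.1, 13.6]
finger_gap: 0.021
gripper_force: 60.0
```

Call:
play_rows(deltas=[{"translation": [0,0,-0.02],"turn": 0},{"translation": [0,0,0],"turn": 0},{"translation": [0,0,0],"turn": 0},{"translation": [0,0,0],"turn": 0},{"translation": [0,0,0],"turn": 0},{"translation": [0,0,0],"turn": 0},{"translation": [0,0,0],"turn": 0},{"translation": [0,0,-0.3],"turn": 0},{"translation": [0,0,-0.6],"turn": 0},{"translation": [0,0,-0.8],"turn": 0},{"translation": [0,0,-0.8],"turn": 0},{"translation": [0,0,-0.5],"turn": 0},{"translation": [0,0,0],"turn": 0}], grip=1)

```text
time_s: 44.63
eef_pos: [0.4447, 0.0351, 0.2107]
eef_rot: [0.691, 0.723, 0.003, 0.003]
force: [1.5, -0.0, 0.2]
finger_gap: 0.0852
gripper_force: 0.0
```

Call:
play_rows(deltas=[{"translation": [0.4,0.1,0],"turn": 0},{"translation": [0.75,0.17,0],"turn": 0},{"translation": [0.75,0.17,0],"turn": 0},{"translation": [0.75,0.17,0],"turn": 0},{"translation": [0.75,0.17,0],"turn": 0},{"translation": [0.75,0.17,0],"turn": 0},{"translation": [0.75,0.17,0],"turn": 0},{"translation": [0.75,0.17,0],"turn": 0},{"translation": [0.75,0.17,0],"turn": 0},{"translation": [0.7,0.17,0],"turn": 0},{"translation": [0.36,0.12,0],"turn": 0},{"translation": [0,0,0],"turn": 0},{"translation": [0,0,0],"turn": 0},{"translation": [0,0,0],"turn": 0},{"translation": [0,0,0],"turn": 0},{"translation": [0,0,0],"turn": 0}])

```text
time_s: 45.97
eef_pos: [0.4981, 0.3351, 0.2066]
eef_rot: [0.691, 0.723, -0.0, -0.0]
force: [0.1, 0.5, 1.1]
finger_gap: 0.0857
gripper_force: 0.0
```

```bash
python3 - <<'E'
from h import *
from station import sensors, eyes
s=sensors.read_state(); print(s['eef_pos'].round(4),psi(s),go(s,(.4987,.3362,.069)),s['finger_gap'])
p,d=eyes.get_image('top');c=eyes.get_calibration('top')
cv2.imwrite('pics/v2.png',cv2.resize(p[235:310,250:350,::-1],None,fx=5,fy=5,interpolation=cv2.INTER_CUBIC))
E
```

```text
[0.4981 0.3351 0.2066] 1.6157307689300837 [0.027 0.019 3.44 ] 0.08569665379714177
```

View pics/v2.png

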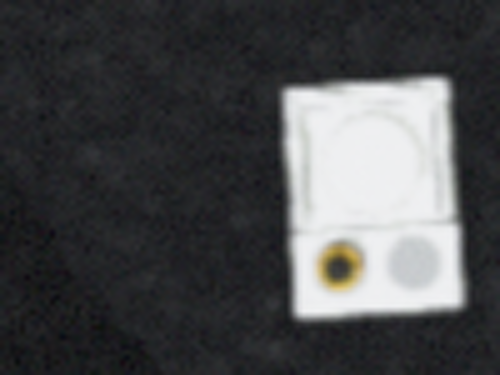

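The white cup sits in the nest and amber is back at its starting pixel (317.4,288). Now blue.

Call:
play_rows(deltas=[{"translation": [0,0,0.4],"turn": 0},{"translation": [0,0,0.6],"turn": 0},{"translation": [0,0,0.6],"turn": 0},{"translation": [0,0,0.6],"turn": 0},{"translation": [0,0,0.5],"turn": 0},{"translation": [0,0,0.4],"turn": 0},{"translation": [0,0,0.32],"turn": 0},{"translation": [0,0,0],"turn": 0},{"translation": [0,0,0],"turn": 0},{"translation": [0,0,0],"turn": 0},{"translation": [0,0,0],"turn": 0},{"translation": [0,0,0],"turn": 0}])

```text
time_s: 47.02
eef_pos: [0.499, 0.3366, 0.0711]
eef_rot: [0.691, 0.723, 0.001, 0.0]
force: [0.7, 0.5, 0.0]
finger_gap: 0.0853
gripper_force: 0.0
```

Call:
play_rows(deltas=[{"translation": [0,0,0],"turn": 0},{"translation": [0,0,0],"turn": 0},{"translation": [0,0,0],"turn": 0},{"translation": [0,0,0],"turn": 0},{"translation": [0,0,0],"turn": 0},{"translation": [0,0,0],"turn": 0},{"translation": [0,0,0],"turn": 0},{"translation": [0,0,0],"turn": 0},{"translation": [0,0,0],"turn": 0},{"translation": [0,0,0],"turn": 0},{"translation": [0,0,0],"turn": 0},{"translation": [0,0,0],"turn": 0}], grip=0)

```text
time_s: 48.02
eef_pos: [0.4985, 0.3364, 0.0701]
eef_rot: [0.691, 0.723, 0.0, 0.0]
force: [-0.3, -0.5, 5.0]
finger_gap: 0.0211
gripper_force: 58.6
```

Call:
play_rows(deltas=[{"translation": [0,0,-0.3],"turn": 0},{"translation": [0,0,-0.6],"turn": 0},{"translation": [0,0,-0.7],"turn": 0},{"translation": [0,0,-0.7],"turn": 0},{"translation": [0,0,-0.7],"turn": 0},{"translation": [0,0,-0.7],"turn": 0},{"translation": [0,0,-0.5],"turn": 0},{"translation": [0,0,0],"turn": 0},{"translation": [0,0,0],"turn": 0},{"translation": [0,0,0],"turn": 0}])

```text
time_s: 48.85
eef_pos: [0.4976, 0.3357, 0.2373]
eef_rot: [0.691, 0.723, -0.001, -0.0]
force: [-0.4, 0.3, -0.4]
finger_gap: 0.0216
gripper_force: 58.7
```

```bash
python3 - <<'E'
from h import *
from station import sensors, eyes
s=sensors.read_state(); print(s['eef_pos'].round(4),psi(s),go(s,(.4423,-.0022,.0859)),s['finger_gap'])
E
```

```text
[0.4976 0.3357 0.2373] 1.6168083080205047 [-8.373 -1.764  3.793] 0.02159267612355312
```

Call:
play_rows(deltas=[{"translation": [-0.3,-0.06,0],"turn": 0},{"translation": [-0.6,-0.12,0],"turn": 0},{"translation": [-0.65,-0.14,0],"turn": 0},{"translation": [-0.65,-0.14,0],"turn": 0},{"translation": [-0.65,-0.14,0],"turn": 0},{"translation": [-0.65,-0.14,0],"turn": 0},{"translation": [-0.65,-0.14,0],"turn": 0},{"translation": [-0.65,-0.14,0],"turn": 0},{"translation": [-0.65,-0.14,0],"turn": 0},{"translation": [-0.65,-0.14,0],"turn": 0},{"translation": [-0.65,-0.14,0],"turn": 0},{"translation": [-0.65,-0.14,0],"turn": 0},{"translation": [-0.6,-0.12,0],"turn": 0},{"translation": [-0.37,-0.07,0],"turn": 0},{"translation": [0,0,0],"turn": 0},{"translation": [0,0,0],"turn": 0},{"translation": [0,0,0],"turn": 0},{"translation": [0,0,0],"turn": 0}])

```text
time_s: 50.35
eef_pos: [0.4427, -0.0009, 0.2375]
eef_rot: [0.69, 0.723, -0.0, -0.0]
force: [-0.0, 1.2, -1.4]
finger_gap: 0.0213
gripper_force: 58.7
```

Call:
play_rows(deltas=[{"translation": [0,0,0.2],"turn": 0},{"translation": [0,0,0.3],"turn": 0},{"translation": [0,0,0.2],"turn": 0},{"translation": [0,0,0],"turn": 0},{"translation": [0,0,0],"turn": 0},{"translation": [0,0,0],"turn": 0},{"translation": [0,0,0],"turn": 0}])

```text
time_s: 50.93
eef_pos: [0.4433, -0.0014, 0.2103]
eef_rot: [0.691, 0.723, 0.0, 0.0]
force: [0.0, -0.3, -0.3]
finger_gap: 0.0213
gripper_force: 58.7
```

```bash
python3 - <<'E'
from h import *
from station import sensors, eyes
s=sensors.read_state(); print(s['eef_pos'].round(4),psi(s),go(s,(.4423,-.0022,.087)),s['finger_gap'])
E
```

```text
[ 0.4433 -0.0014  0.2103] 1.617027443738259 [-0.019 -0.028  3.082] 0.02127137135636726
```

Call:
play_rows(deltas=[{"translation": [-0.015,-0.02,0.3],"turn": 0},{"translation": [0,0,0.5],"turn": 0},{"translation": [0,0,0.5],"turn": 0},{"translation": [0,0,0.5],"turn": 0},{"translation": [0,0,0.5],"turn": 0},{"translation": [0,0,0.3],"turn": 0},{"translation": [0,0,0.2],"turn": 0},{"translation": [0,0,0],"turn": 0},{"translation": [0,0,0],"turn": 0},{"translation": [0,0,0],"turn": 0},{"translation": [0,0,0],"turn": 0}])

```text
time_s: 51.85
eef_pos: [0.4429, -0.0021, 0.0988]
eef_rot: [0.691, 0.723, 0.001, 0.001]
force: [-0.1, -0.6, -1.7]
finger_gap: 0.0211
gripper_force: 58.7
```

```bash
python3 - <<'E'
from h import *
from station import sensors, eyes
s=sensors.read_state(); print(s['eef_pos'].round(4),psi(s),go(s,(.4423,-.0022,.087)),s['finger_gap'])
E
```

```text
[ 0.4429 -0.0021  0.0988] 1.6168138943986796 [-0.001 -0.017  0.295] 0.021142523078733468
```

Call:
play_rows(deltas=[{"translation": [0,-0.01,0.15],"turn": 0},{"translation": [0,0,0.07],"turn": 0},{"translation": [0,0,0.03],"turn": 0},{"translation": [0,0,0],"turn": 0},{"translation": [0,0,0],"turn": 0},{"translation": [0,0,0],"turn": 0}])

```text
time_s: 52.35
eef_pos: [0.4418, -0.0021, 0.0879]
eef_rot: [0.691, 0.723, -0.0, -0.0]
force: [0.4, 0.3, 0.4]
finger_gap: 0.0211
gripper_force: 58.7
```

Call:
play_rows(deltas=[{"translation": [0,0,0.02],"turn": 0},{"translation": [0,0,0],"turn": 0},{"translation": [0,0,0],"turn": 0}])

```text
time_s: 52.6
eef_pos: [0.4418, -0.0021, 0.0871]
eef_rot: [0.691, 0.723, 0.0, 0.0]
force: [-0.8, -0.2, 0.4]
finger_gap: 0.0213
gripper_force: 58.7
```

Call:
play_rows(deltas=[{"translation": [0,0.01,0.02],"turn": 0},{"translation": [0,0,0],"turn": 0},{"translation": [0,0,0],"turn": 0}])

```text
time_s: 52.85
eef_pos: [0.4421, -0.0021, 0.087]
eef_rot: [0.691, 0.723, -0.0, -0.0]
force: [-3.6, 0.1, 12.5]
finger_gap: 0.0212
gripper_force: 59.7
```

Contact. Release, lift away, retreat toward +y, and check.

Call:
play_rows(deltas=[{"translation": [0,0,-0.02],"turn": 0},{"translation": [0,0,0],"turn": 0},{"translation": [0,0,0],"turn": 0},{"translation": [0,0,0],"turn": 0},{"translation": [0,0,0],"turn": 0},{"translation": [0,0,0],"turn": 0},{"translation": [0,0,0],"turn": 0},{"translation": [0,0,-0.3],"turn": 0},{"translation": [0,0,-0.6],"turn": 0},{"translation": [0,0,-0.8],"turn": 0},{"translation": [0,0,-0.8],"turn": 0},{"translation": [0,0,-0.8],"turn": 0},{"translation": [0,0,-0.4],"turn": 0},{"translation": [-0.8,0,0],"turn": 0},{"translation": [-0.8,0,0],"turn": 0},{"translation": [-0.8,0,0],"turn": 0},{"translation": [-0.8,0,0],"turn": 0},{"translation": [0,0,0],"turn": 0},{"translation": [0,0,0],"turn": 0},{"translation": [0,0,0],"turn": 0}], grip=1)

```text
time_s: 54.52
eef_pos: [0.4477, -0.1298, 0.2349]
eef_rot: [0.691, 0.723, -0.0, -0.0]
force: [0.4, 0.7, -0.3]
finger_gap: 0.0857
gripper_force: 0.0
```

```bash
python3 - <<'E'
from h import *
from station import sensors, eyes
s=sensors.read_state(); print(s['time_s'],s['eef_pos'].round(4),np.round(s['qvel'],3))
p,d=eyes.get_image('top');p2,_=eyes.get_image('scene')
cv2.imwrite('pics/v3.png',np.vstack([cv2.resize(p[230:305,300:500,::-1],(640,240),interpolation=cv2.INTER_CUBIC),p2[200:460,:,::-1]]))
E
```

```text
54.5167 [ 0.4477 -0.1298  0.2349] [ 0.025 -0.004  0.004 -0.    -0.    -0.001]
```

View pics/v3.png

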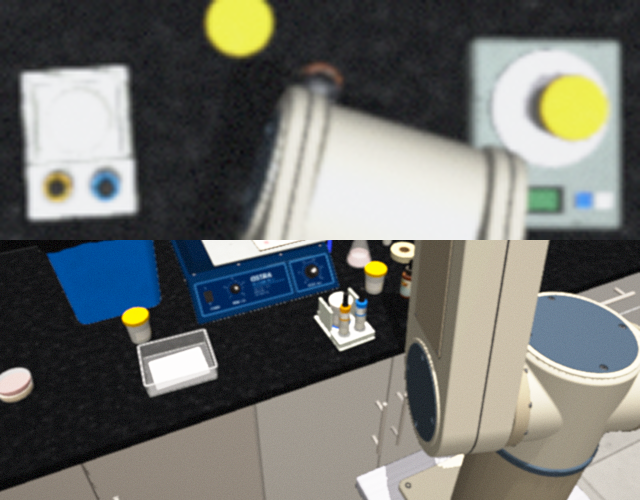

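Both vials stand on their original sides, the white cup is in the nest, the yellow cup is on the pan, and the bystanders are unmoved.

```bash
python3 -c "
from station import workorder
print(workorder.sign_off())"
```

```text
the job is handed in; nothing more can be done
None
```

The job is done and handed in at about 55 s: the yellow cup stands in the middle of the balance's pan, the white-lidded cup is in the nest, and both vials are back upright on their original places on the step; the last pictures show nothing tipped over, and the dropper and flask were not touched.

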